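# Clamp a tube block in the lab cradle

### The job

Put the small rectangular six-well aluminium tube block into the rimmed nest of the clamping cradle, standing flat on the nest's floor with its length along the nest's length, and then bring the hold-down arm fully down onto it so that tubes can be uncapped. The arm may be found down, part-way or up: lift it out of the way first if it is not up. Leave the long block and the round block where they stand.

Things in the scene. Friction and masses are not known exactly. Their poses are not given: they have to be found in the camera images.
- block_mid (a point): Centre (half-way up) of the small bare-aluminium tube block to be clamped: a rectangular block 44 mm along its x, 66 mm along its y, 56 mm high (z), with six round wells of 12 mm in its top (2 by 3). Loose, about 0.3 kg, stands upright on the bench at the start. Grip it across its 44 mm sides.
- seat (a point): Centre of the nest's floor, 20 mm above the bench, on a fixed white plate 160 (x) by 250 (y) mm. Axes along the plate: x = the arm's hinge axis, z up. The nest's rim is 8 mm high and thick; inside it is 58 (x) by 80 (y) mm: 7 mm spare on each side of the block. The rims facing x are open in their middle 48 mm, room for fingers.
- hinge (a point): Point on the hinge axis (along seat's x) of the hold-down arm, at its middle: 85 mm to +y of and 78 mm above the seat point. Two fixed steel cheeks, 92 mm high above the plate and 36 mm long in y, stand 18 mm to either side in x.
- bar (a point): Middle of the black round cross-bar at the free end of the steel hold-down arm: 14 mm in diameter, 120 mm long, always along seat's x, 180 mm from the hinge axis. The arm, 20 mm wide (x) and 12 mm thick, meets the bar in its middle: 50 mm of bar is free on either side.
- holddown (a joint): Hold-down arm's angle, rad. 0 = down: level, pointing to seat's -y, its rubber foot (28 mm wide) on a block in the nest. Grows as the bar swings up and over to +y; 1.57 = upright, 1.9 = fully up (stop). Starts anywhere in 0 to 1.9. From the seat, bar y = 85 - 180 cos(angle), z = 78 + 180 sin(angle) mm. Stiff: stays where left; 1 to 4 N at the bar moves it.
- long_mid (a point): Centre (half-way up) of a longer aluminium block, 44 x 120 x 56 mm (x, y, z), ten wells, loose: a bystander, too long for the nest.
- round_mid (a point): Centre (half-way up) of a round aluminium block, 70 mm in diameter, 56 mm high, six wells in a circle, loose: a bystander, too wide for the nest.

How it is judged:
On the way:
1. the small block stands in the nest, flat on its floor, under the raised arm (horizontal distance between block_mid and seat below 0.014 m and z of block_mid in the frame of seat between 0.022 and 0.032 m and angle between block_mid's own z axis and vertical below 0.15 rad and angle between the y axis of block_mid and the y axis of seat, either way round below 0.28 rad and value of joint holddown above 0.8 rad), for 0.2 s.
At the end, for the whole second after the job is handed in: The small block stands at rest in the nest: centre within 14 mm of the nest's centre, flat on the floor (within 4 mm above it, tilt under 0.15 rad), its length within 0.28 rad of the nest's length; the hold-down arm is within 0.08 rad of fully down (horizontal distance between block_mid and seat below 0.014 m and z of block_mid in the frame of seat between 0.022 and 0.032 m and angle between block_mid's own z axis and vertical below 0.15 rad and angle between the y axis of block_mid and the y axis of seat, either way round below 0.28 rad and value of joint holddown below 0.08 rad and linear speed of block below 0.02 m/s); the robot touches nothing.
It fails at once if the long or the round block is moved more than 30 mm or toppled (distance of any of long_mid, round_mid from where it was at the start of the episode above 0.03 m or angle between any of long_mid, round_mid's own z axis and vertical above 0.5 rad).
It also fails if it takes over 72 s, if anything falls off the work surface, if the arm or the gripper's body presses on something with over 40 N, if the wrist force passes 120 N, or if a joint passes its speed limit or range.

### The arm

A 6-joint arm with a two-finger parallel gripper is mounted at the origin on the work surface. World frame = base frame: x ahead of the robot, y to its left, z up, the work surface at z = 0. Lengths are in m, angles in rad, forces in N, time in s.
With the tool pointing down it reaches from about 0.35 to 0.775 m from the base axis. Payload 5.5 kg.
Tool frame: the origin (TCP) lies at the very end of the fingers, on their centre line; the grasp point (between the pads) lies 19 mm behind it (env.grip_point_offset is the distance from the TCP to the grasp point, in m); z points along the fingers, y is the line along which they close (so a half turn about z gives the same grasp; the last joint's range is limited). The gripper opens to 85 mm and grips with 20 to 120 N. Pads are 22 mm wide; open, the fingers measure 114 mm over their backs; the gripper's body (76 mm by 85 mm) begins 54 mm behind the grasp point. The pads swing forward as they close: fully open they stand 13 mm farther back than shut.
Start: joints at [-1.449, 0.313, 0.046, 1.304, 0, 1.431], TCP at [0.149, -0.555, 0.231] pointing down, gripper open.
Joint ranges: [-2.76, 2.76], [-0.86, 1.69], [-1.03, 1.26], [-2.2, 2.34], [-1.47, 1.5], [-3.14, 3.14]. Speed limits (rad/s): [2.57, 2.57, 3.14, 3.14, 3.14, 3.14].

### API

Orientations are given as a unit quaternion [w, x, y, z].
In Python, from workcell import sensors, imaging, workorder, env gives the robot as it stands.
- The arm moves only by the shell command python3 -m handwheel 'ROWS' [FORCE]. ROWS is JSON, a list of rows, each a list of 5 numbers: the shift along the tool's x, y, z in mm, then the turn about the tool's z in rad, then the opening, from 0 (shut) to 1 (fully open). A call has 1 to 8 rows; each row is the pose to reach, as a shift and turn from the pose commanded when the call began, along the tool's axes at that moment; what a row does not reach only later rows make up. A row lasts 1/10 s, in which the tool goes at most 50 mm and 8.59 degrees, less where a joint would pass 70% of its speed; a pose out of reach is approached as far as the arm can. A call with a gripper value outside its range is refused whole. The fingers move at their own pace and stop on an object; FORCE is the grip in N (left out, the last holds). Time passes only in rows, so rows that repeat a pose let the fingers close. It gives the time, the measured TCP pose, the force, the opening and the grip force at its end, in the units of the state.
- sensors.get_state(): the state, without advancing time (a new reading comes with each control period).
- imaging.read_camera(name): name is "scene" or "top" or "wrist"; returns a dict with "color" (420x560x3 uint8, blue, green, red), "z_map" (420x560 float32, m along the optical axis (not along the pixel's ray), 0 where there is no reading), "fx", "fy", "cx", "cy" (pixels), "xyz" and "rotation" of the camera in the world. Camera axes: x right, y down, z forward; pixel columns grow to the right and rows downward; lengths in m; the calibration is good to about 2 mm. A picture is of the moment at which its call begins.
- workorder.hand_in(): hands the job in; it is judged then, once.
The state is a dict: "clock": time; "joint_pos": joint angles; "qvel": joint speeds; "tau": joint torques, N m; "tcp_pos": TCP position; "orientation": TCP orientation; "wrist_force": force on the tool from outside, world axes, zero at the start; "ft_torque": the same for the moment, N m; "finger_gap": finger opening in m; "grip_force": force on a finger pad.
Only numpy, scipy, OpenCV 4.12 (cv2) and the standard library are available. Lean on these libraries where they do the work, as an engineer would, in place of code of your own. Each camera call takes 0.05 s, during which the arm holds its last target. There are 200 camera calls.

## Working session

There is one attempt and no reset: what is moved stays moved. The work goes in short steps, Python scripts to look and compute and a shell command to move; the robot and the scene stay as the last step left them, time stands still between calls to the robot, and variables do not carry over. Pictures are saved under pics/ and viewed, at most 10 in all, crops included, and the job is handed in when it is done.

```bash
mkdir -p pics; ls; python3 - <<'E'
from workcell import sensors, imaging, env
import cv2, numpy as np
s=sensors.get_state(); print({k:np.round(v,3) for k,v in s.items()}, env.grip_point_offset)
for n in("scene","top"):
    c=imaging.read_camera(n); cv2.imwrite(f"pics/{n}0.png",c["color"]); np.savez(f"{n}0.npz",**c)
    print(n,c["fx"],c["cx"],c["cy"],c["xyz"],np.round(c["rotation"],3))
E
```

```text
pics
{'clock': np.float64(0.0), 'joint_pos': array([-1.449,  0.314,  0.045,  1.304, -0.   ,  1.431]), 'qvel': array([-0.001,  0.   ,  0.001, -0.   , -0.   , -0.   ]), 'tau': array([ 1.0000e-03, -4.8062e+01,  2.9853e+01,  1.9000e-02, -0.0000e+00,
        0.0000e+00]), 'tcp_pos': array([ 0.149, -0.555,  0.23 ]), 'orientation': array([-0.001,  0.991,  0.131,  0.   ]), 'wrist_force': array([-0.557,  0.312, -0.255]), 'ft_torque': array([-0.009, -0.016,  0.03 ]), 'grip_force': np.float64(0.0), 'finger_gap': np.float64(0.085)} 0.0187
scene 539.230495274672 272.2502464406585 209.88746699862006 [1.12397157 0.46682365 0.83544046] [-0.17   0.394  0.832 -0.352]
top 415.8738081123129 272.266781717844 208.68147435471394 [ 0.3716412  -0.01153263  0.98234607] [ 0.062 -0.699  0.709 -0.066]
```

View pics/top0.png

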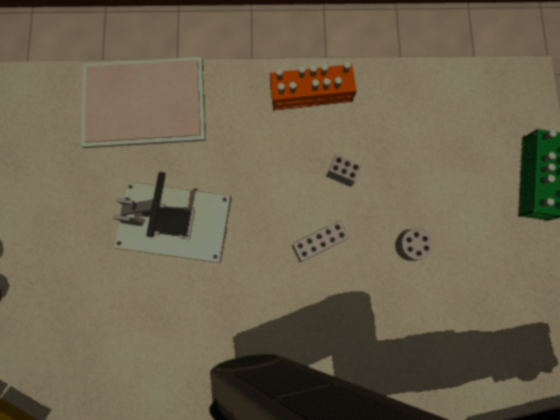

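View pics/scene0.png

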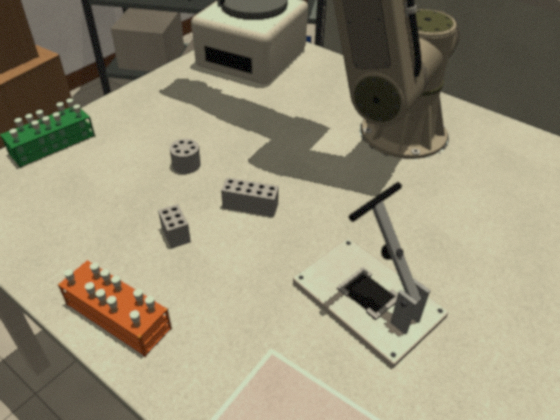

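The top view shows the small block at (345,170), long block (320,240), round block (414,244) and cradle plate (115-230, 185-262). The hinge is on the left (124,210), the nest floor is dark (175,221), and the bar is raised at (157,205). The scene view shows the arm most of the way up, with the bar at (376,202).

```bash
cat > h.py <<'E'
import numpy as np, cv2
from scipy.spatial.transform import Rotation as R
def rot(c): q=c["rotation"]; return R.from_quat([q[1],q[2],q[3],q[0]]).as_matrix()
def cloud(c):
    v,u=np.mgrid[0:420,0:560]; z=c["z_map"]
    p=np.stack([(u-c["cx"])/c["fx"]*z,(v-c["cy"])/c["fy"]*z,z],-1)
    return p@rot(c).T+c["xyz"]
def ray(c,uv,h):
    uv=np.atleast_2d(uv).astype(float)
    d=np.c_[(uv[:,0]-c["cx"])/c["fx"],(uv[:,1]-c["cy"])/c["fy"],np.ones(len(uv))]@rot(c).T
    return c["xyz"]+d*((h-c["xyz"][2])/d[:,2])[:,None]
def rect(P):
    (cx,cy),(w,h),a=cv2.minAreaRect((P[:,:2]*1000).astype(np.float32))
    return np.round([cx,cy,w,h,a],1)
E
python3 - <<'E'
from h import *
t=np.load("top0.npz"); s=np.load("scene0.npz")
for n,c in(("top",t),("scene",s)):
    P=cloud(c); ok=c["z_map"]>0; Z=P[...,2]
    reg=ok&(P[...,0]>.25)&(P[...,0]<.8)&(abs(P[...,1])<.55)
    print(n,"bench",np.median(Z[reg]))
    m=(reg&(Z>.045)&(Z<.066)).astype(np.uint8)
    k,l,st,ce=cv2.connectedComponentsWithStats(m)
    for i in range(1,k):
        if st[i,4]>60:
            q=P[l==i]; print(n,st[i],rect(q),np.round(np.median(q[:,2]),4))
# plate
P=cloud(t); Z=P[...,2]; b=np.zeros((420,560),bool); b[178:270,108:238]=1
print(np.histogram(Z[b],bins=np.arange(-.005,.3,.005)))
hsv=cv2.cvtColor(t["color"],cv2.COLOR_BGR2HSV)
print(hsv[250,150],hsv[275,170],hsv[222,175],hsv[200,192])
m=(b&(Z>.006)&(Z<.035)).astype(np.uint8); q=P[m>0]; print("plate",rect(q),m.sum())
# bar
for n,c in(("top",t),("scene",s)):
    P=cloud(c); d=(P[...,2]>.15)&(P[...,1]>.1)&(P[...,0]>.35)&(P[...,0]<.65)&(P[...,2]<.33)&(c["color"].max(-1)<60)
    q=P[d]; print("bar",n,len(q),q.mean(0),q[q[:,0].argmin()],q[q[:,0].argmax()])
cv2.imwrite("pics/crops.png",np.hstack([cv2.resize(t["color"][175:275,105:240],None,fx=3,fy=3,interpolation=2),cv2.resize(s["color"][230:365,285:415],None,fx=3,fy=3,interpolation=2)[:300]]))
E
```

```text
top bench -0.00019990859502949654
top [329 153  34  29 559] [ 637.5 -189.3   65.9   45.7   65.9] 0.0546
top [ 293  220   56   41 1051] [ 469.3 -126.5   43.6  120.5   25.7] 0.0554
top [401 229  32  31 782] [ 457.6 -341.5   68.1   67.9   84.7] 0.0551
scene bench 0.0004595919840726381
scene [170 138  30  22 508] [ 459.7 -336.5   72.2   69.5   10.4] 0.0554
scene [221 177  58  26 927] [ 471.8 -123.    49.9  121.5   25.7] 0.0556
scene [158 204  31  30 580] [ 638.2 -186.9   71.    44.5   65.1] 0.0548
scene [415 303  10  13  68] [524.9 316.5   8.8  14.    9.4] 0.056
scene [392 308  20  19 156] [558.7 299.4  36.4   7.3  88.3] 0.056
(array([2736, 1782,   37,   65, 3603, 2359,  183,   13,    6,    5,    5,
          6,    4,    7,    4,    5,    2,   11,    3,   12,   19,   50,
         58,   98,   10,    7,    9,   13,    9,   12,   12,    6,   10,
         23,   14,   22,   24,   13,   10,   14,   12,   11,   12,   16,
         15,    9,   17,   12,   12,   93,  363,   24,    0,    0,    0,
          0,    0,    0,    0,    0]), array([-0.005,  0.   ,  0.005,  0.01 ,  0.015,  0.02 ,  0.025,  0.03 ,
        0.035,  0.04 ,  0.045,  0.05 ,  0.055,  0.06 ,  0.065,  0.07 ,
        0.075,  0.08 ,  0.085,  0.09 ,  0.095,  0.1  ,  0.105,  0.11 ,
        0.115,  0.12 ,  0.125,  0.13 ,  0.135,  0.14 ,  0.145,  0.15 ,
        0.155,  0.16 ,  0.165,  0.17 ,  0.175,  0.18 ,  0.185,  0.19 ,
        0.195,  0.2  ,  0.205,  0.21 ,  0.215,  0.22 ,  0.225,  0.23 ,
        0.235,  0.24 ,  0.245,  0.25 ,  0.255,  0.26 ,  0.265,  0.27 ,
        0.275,  0.28 ,  0.285,  0.29 ,  0.295]))
[ 36  36 134] [ 21  69 130] [26 60 30] [19 73 77]
plate [512.3 216.7 250.  182.5  81.3] 6246
bar top 564 [0.51668876 0.20162928 0.23382173] [0.46027531 0.19985083 0.24820039] [0.57601654 0.18672597 0.24576523]
bar scene 493 [0.53136956 0.21042957 0.22436056] [0.46591046 0.20651229 0.24654555] [0.58272315 0.19346061 0.24818747]
```

View pics/crops.png

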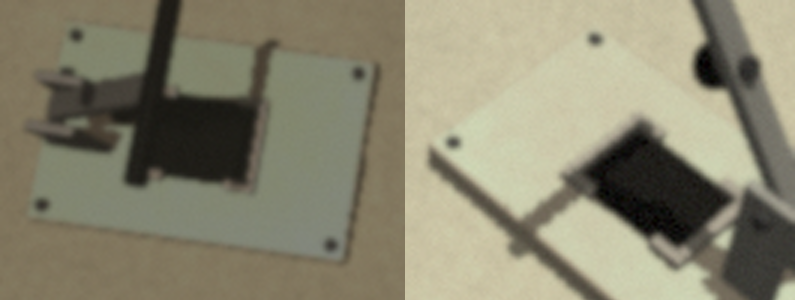

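The crop shows the plate corners at (62,20), (378,62), (345,262) and (28,218) in crop pixels, the dark nest floor with its rims, and the bar crossing the nest's +y end from above. The arm is at about 0.9 rad.

```bash
python3 - <<'E'
from h import *
t=np.load("top0.npz"); s=np.load("scene0.npz")
co=np.array([[62,20],[378,62],[345,262],[28,218]])/3+[105,175]
C=ray(t,co,.02); print(C, np.linalg.norm(np.diff(C[:,:2],axis=0),axis=1), C.mean(0))
# plate y axis: from right (low y) to left
ya=(C[0]-C[1]+C[3]-C[2])[:2]; ya/=np.linalg.norm(ya); xa=np.array([ya[1],-ya[0]]); O=C.mean(0)[:2]
print("ya",ya,np.arctan2(xa[1],xa[0]))
for n,c in(("top",t),("scene",s)):
    P=cloud(c); L=np.stack([(P[...,:2]-O)@xa,(P[...,:2]-O)@ya],-1)*1000; Z=P[...,2]
    pl=(abs(L[...,0])<100)&(abs(L[...,1])<140)&(Z>.010)&(Z<.035)
    q=P[pl&(Z>.014)&(Z<.0225)]; print(n,"plate",rect(q))
    mn=pl&(abs(L[...,0])<70)&(abs(L[...,1])<100)
    dark=mn&(c["color"].max(-1)<(50))
    k,l,st,ce=cv2.connectedComponentsWithStats(dark.astype(np.uint8)); i=1+st[1:,4].argmax()
    q=L[l==i]; print(n,"dark",np.percentile(q,[1,50,99],axis=0).round(1), "z",np.median(Z[l==i]))
    q=L[mn&(Z>.0255)&(Z<.031)]; print(n,"rim",len(q),np.percentile(q,[2,50,98],axis=0).round(1))
    q=L[(abs(L[...,0])<60)&(abs(L[...,1])<160)&(Z>.104)&(Z<.118)]; print(n,"cheektop",len(q),np.percentile(q,[5,50,95],axis=0).round(1) if len(q) else 0)
    d=(abs(L[...,0])<90)&(abs(L[...,1])<150)&(Z>.2)&(Z<.3)&(c["color"].max(-1)<60);q=L[d]; print(n,"bar",q.mean(0),np.percentile(q,[1,99],axis=0).round(1),Z[d].max())
E
```

```text
[[0.61846311 0.32824875 0.02      ]
 [0.58099594 0.07795011 0.02      ]
 [0.42473705 0.10272088 0.02      ]
 [0.46192492 0.34672265 0.02      ]] [0.25308733 0.15821008 0.24681937] [0.52153025 0.2139106  0.02      ]
ya [0.14933808 0.98878619] -0.14989880751180215
top plate [523.3 215.2 249.7 160.4  81.3]
top dark [[-28.4 -35. ]
 [  1.5   0.5]
 [ 31.5  36.4]] z 0.020163784657979023
top rim 167 [[-35.3 -46.2]
 [ -3.5 -39.1]
 [ 37.4  58.2]]
top cheektop 167 [[-20.1  69.8]
 [ -4.8  85. ]
 [ 22.5 101.9]]
top bar [ -2.60035972 -21.46380138] [[-56.7 -27.7]
 [ 57.    3.6]] 0.2511003221854473
scene plate [524.2 217.9 252.1 164.2  81.3]
scene dark [[-25.6 -34.8]
 [  2.9   2.7]
 [ 32.1  39.3]] z 0.0205010824814989
scene rim 407 [[-32.8 -42.2]
 [ 11.9  34.3]
 [ 39.9  97. ]]
scene cheektop 372 [[-17.   75.2]
 [ 10.6  88.7]
 [ 25.  106.1]]
scene bar [ 10.1802615  -14.65913616] [[-49.9 -20.9]
 [ 62.8 -10.6]] 0.25153343009464724
```

```bash
cat >> h.py <<'E'
SEAT=np.array([.5235,.2163]); TH=-.152
XA=np.array([np.cos(TH),np.sin(TH)]); YA=np.array([-XA[1],XA[0]])
def loc(x,y,z): return np.r_[SEAT+(XA*x+YA*y)/1000,z/1000]   # seat-frame mm, world z mm
def plan(*ts):  # ts: (world xyz, angle of tool y in world)
    from workcell import sensors
    s=sensors.get_state(); q=s["orientation"]; M=R.from_quat([q[1],q[2],q[3],q[0]]).as_matrix()
    a=np.arctan2(M[1,1],M[0,1]); print("now",np.round(s["tcp_pos"],4),"toolY",round(a,3),"t",round(float(s["clock"]),2),np.round(s["wrist_force"],1))
    for p,b in ts:
        d=M.T@(np.array(p)-s["tcp_pos"])*1000; w=-(b-a); w=(w+np.pi/2)%np.pi-np.pi/2
        print(np.round(d,1),round(w,3))
E
python3 -c "
from h import *
plan(([.40,-.2,.23],TH),(loc(-38,-75,225),TH))"
```

```text
now [ 0.1488 -0.555   0.2305] toolY -1.309 t 0.1 [ 0.  -0.7 -0.5]
[ 334.5 -277.8    1. ] -1.157
[ 496.6 -594.6    6.6] -1.157
```

```bash
python3 -m handwheel '[[42,-35,0,-0.14,0.5],[84,-70,0,-0.28,0],[126,-105,0,-0.42,0],[168,-140,0,-0.56,0],[210,-174,0,-0.7,0],[252,-209,0,-0.84,0],[294,-244,0,-0.98,0],[334,-278,0,-1.12,0]]'; python3 -c "
from h import *
plan((loc(-38,-75,225),TH),(loc(-38,-50,225),TH))"
```

```text
clock: 0.9
tcp_pos: [0.3804, -0.2269, 0.2312]
orientation: [0.0, 0.769, 0.639, -0.0]
wrist_force: [0.4, -0.9, -0.3]
finger_gap: 0.0
grip_force: 0.0
now [ 0.3804 -0.2269  0.2312] toolY -0.184 t 0.9 [ 0.4 -0.9 -0.3]
[385.7  24.2   6.2] -0.032
[410.7  23.4   6.2] -0.032
```

```bash
python3 -m handwheel '[[45,0,0,0,0],[90,0,0,0,0],[135,0,0,0,0],[180,0,0,0,0],[220,0,0,0,0],[260,0,0,0,0],[300,0,5,0,0],[300,0,5,0,0]]' >/dev/null; python3 -m handwheel '[[0,0,0,0,0],[0,0,0,0,0]]';python3 -c "
from h import *
plan((loc(-38,-75,225),TH),(loc(-38,-50,225),TH))"
```

```text
clock: 1.9
tcp_pos: [0.4358, 0.0653, 0.2261]
orientation: [-0.0, 0.771, 0.637, -0.0]
wrist_force: [-0.2, -1.0, -0.6]
finger_gap: -0.0
grip_force: 0.0
now [0.4358 0.0653 0.2261] toolY -0.19 t 1.9 [-0.2 -1.  -0.6]
[88.5 22.5  1. ] -0.038
[113.5  21.6   1. ] -0.038
```

```bash
python3 -m handwheel '[[45,12,2,-0.038,0],[85,22,4,-0.038,0],[113,21,4,-0.038,0],[132,21,-2,-0.038,0],[150,20,-14,-0.038,0],[166,20,-21,-0.038,0],[182,19,-27,-0.038,0],[200,19,-30,-0.038,0]]'; python3 -c "
from h import *
plan(*[(loc(-38,y,z),TH) for y,z in((54,258),(90,256),(122,247))])
from workcell import imaging
c=imaging.read_camera('scene'); cv2.imwrite('pics/push.png',c['color'][100:400,250:500])"
```

```text
clock: 2.7
tcp_pos: [0.493, 0.2568, 0.257]
orientation: [0.001, 0.76, 0.65, -0.0]
wrist_force: [-0.9, -2.6, 1.1]
finger_gap: 0.0001
grip_force: 1.1
now [0.493  0.2568 0.257 ] toolY -0.155 t 2.7 [-0.9 -2.6  1.1]
[18.6 -1.8 -1. ] -0.003
[54.6 -1.9  1. ] -0.003
[86.6 -2.   9.9] -0.003
```

View pics/push.png

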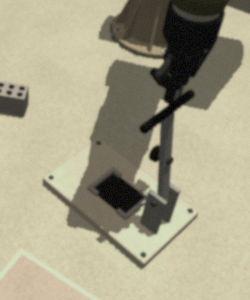

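The arm is now near upright, with the fingers behind the bar at (170,110). The contact force is about 3 N, so I'll keep pushing.

```bash
python3 -m handwheel '[[16,-2,-1,0,0],[34,-2,-1,0,0],[52,-2,1,0,0],[66,-2,5,0,0],[78,-2,8,0,0],[86,-2,10,0,0],[86,-2,10,0,0]]'; python3 -m handwheel '[[-40,0,0,0,0.3],[-80,0,-5,0,0.8],[-120,0,-5,0,1],[-160,0,-5,0,1],[-200,0,-5,0,1],[-240,0,-5,0,1],[-280,0,-5,0,1],[-280,0,-5,0,1]]'; python3 -c "
from h import *
B=np.radians(-24.4)
plan(([.55,-.05,.24],B),([.638,-.188,.24],B))
from workcell import imaging
c=imaging.read_camera('scene'); P=cloud(c); np.savez('s1.npz',**c)
L=np.stack([(P[...,:2]-SEAT)@XA,(P[...,:2]-SEAT)@YA],-1)*1000
d=(abs(L[...,0])<90)&(L[...,1]>40)&(L[...,1]<200)&(P[...,2]>.2)&(P[...,2]<.32)&(c['color'].max(-1)<60);print(d.sum(),np.median(L[d],axis=0),np.median(P[d][:,2]))
"
```

```text
clock: 3.45
tcp_pos: [0.503, 0.345, 0.2452]
orientation: [-0.0, 0.758, 0.652, -0.001]
wrist_force: [-0.1, -0.1, -0.6]
finger_gap: -0.0
grip_force: 0.0
clock: 4.25
tcp_pos: [0.4603, 0.0635, 0.2516]
orientation: [0.0, 0.76, 0.65, -0.0]
wrist_force: [0.2, -0.5, 0.3]
finger_gap: 0.0852
grip_force: 0.0
now [0.4603 0.0635 0.2516] toolY -0.157 t 4.25 [ 0.2 -0.5  0.3]
[-98.1 106.3  11.7] 0.269
[-220.7  214.7   11.9] 0.269
492 [ 11.92543188 146.9444515 ] 0.2740833828548048
```

The bar is at seat y ≈ 147 mm and z ≈ 0.27 m, so the arm is fully up. Next is the small block.

```bash
python3 -m handwheel '[[-28,27,5,0.1,1],[-56,54,12,0.2,1],[-84,81,12,0.27,1],[-112,108,12,0.27,1],[-140,135,12,0.27,1],[-168,162,12,0.27,1],[-196,190,12,0.27,1],[-221,215,12,0.27,1]]' >/dev/null; python3 -m handwheel '[[0,0,30,0,1],[0,0,60,0,1],[0,0,90,0,1],[0,0,90,0,1]]'; python3 -c "
from h import *
B=np.radians(-24.5)
plan(([.638,-.188,.10],B),([.638,-.188,.022],B))
from workcell import imaging
c=imaging.read_camera('scene'); cv2.imwrite('pics/pre.png',cv2.resize(c['color'][60:300,60:320],None,fx=2,fy=2))"
```

```text
clock: 5.5
tcp_pos: [0.6381, -0.1812, 0.144]
orientation: [-0.004, 0.839, 0.544, -0.002]
wrist_force: [-0.9, -0.1, -0.6]
finger_gap: 0.0852
grip_force: 0.0
now [ 0.6381 -0.1812  0.144 ] toolY -0.42 t 5.5 [-0.9 -0.1 -0.6]
[-6.2  3.1 44. ] 0.008
[ -6.2   3.8 122. ] 0.008
```

View pics/pre.png

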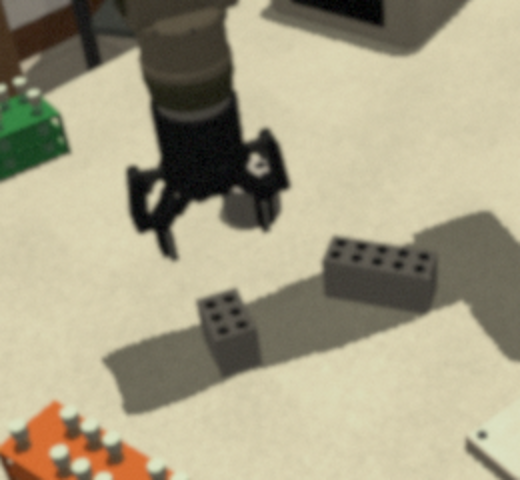

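The gripper hovers above the small block at (230,330), with its fingers split along the block's short axis. I'll correct the offset, then descend.

```bash
python3 -m handwheel '[[-6,3,20,0.008,1],[-6,3,40,0.008,1],[-6,3,40,0.008,1],[-6,3,40,0.008,1]]'; python3 -c "
from h import *
B=np.radians(-24.5)
plan(([.638,-.188,.022],B))
from workcell import imaging
c=imaging.read_camera('wrist'); cv2.imwrite('pics/w.png',c['color'])"
```

```text
clock: 5.95
tcp_pos: [0.6416, -0.1901, 0.1111]
orientation: [0.001, 0.841, 0.541, 0.0]
wrist_force: [0.2, -0.3, 0.0]
finger_gap: 0.0856
grip_force: 0.0
now [ 0.6416 -0.1901  0.1111] toolY -0.428 t 5.95 [ 0.2 -0.3  0. ]
[ 0.4 -4.3 89.1] -0.001
```

View pics/w.png

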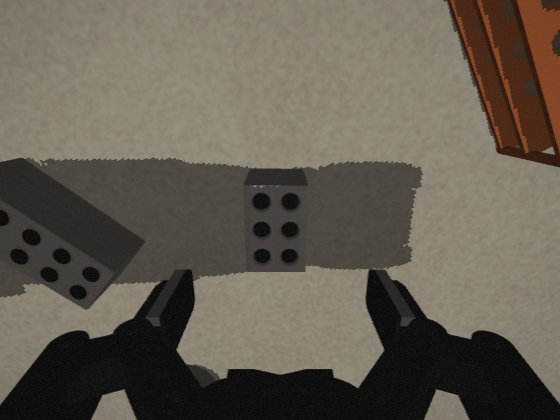

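The wrist view shows the block squared up at (245–306, 185–271), centred between the pads. The long block's corner at (145,240) is about 70 mm clear.

```bash
python3 -m handwheel '[[0,-2,20,0,1],[0,-3,45,0,1],[0,-3,65,0,1],[0,-3,80,0,1],[0,-3,88,0,1],[0,-3,88,0,1],[0,-3,88,0,0.4],[0,-3,88,0,0.3]]' 50; python3 -m handwheel '[[0,0,0,0,0.2],[0,0,0,0,0.2],[0,0,0,0,0.2],[0,0,0,0,0.2]]' 50;  python3 -m handwheel '[[0,0,-20,0,0.2],[0,0,-50,0,0.2],[0,0,-80,0,0.2],[0,0,-110,0,0.2],[0,0,-110,0,0.2]]' 50; python3 -c "
from h import *
plan((loc(0,-60,135),TH),(loc(0,0,135),TH))"
```

```text
clock: 6.8
tcp_pos: [0.6391, -0.1895, 0.0229]
orientation: [0.001, 0.841, 0.54, 0.001]
wrist_force: [-0.3, -0.7, 0.7]
finger_gap: 0.0589
grip_force: 0.0
clock: 7.2
tcp_pos: [0.6388, -0.1894, 0.0227]
orientation: [0.001, 0.841, 0.54, 0.001]
wrist_force: [-0.7, 0.2, 5.1]
finger_gap: 0.0433
grip_force: 52.7
clock: 7.7
tcp_pos: [0.6404, -0.1901, 0.1356]
orientation: [0.003, 0.841, 0.54, 0.002]
wrist_force: [1.2, -0.9, -2.9]
finger_gap: 0.043
grip_force: 52.4
now [ 0.6404 -0.1901  0.1356] toolY -0.429 t 7.7 [ 1.2 -0.9 -2.9]
[ 263.2 -258.9   -1.2] -0.277
[ 321.  -275.3   -1.3] -0.277
```

```bash
python3 -m handwheel '[[25,-24,0,-0.05,0.2],[58,-57,0,-0.12,0.2],[91,-90,0,-0.2,0.2],[124,-122,0,-0.277,0.2],[157,-155,0,-0.277,0.2],[190,-188,0,-0.277,0.2],[223,-220,0,-0.277,0.2],[245,-241,0,-0.277,0.2]]' >/dev/null; python3 -m handwheel '[[0,0,0,0,0.2],[0,0,0,0,0.2],[0,0,0,0,0.2]]'; python3 -c "
from h import *
plan((loc(0,0,135),TH))"
```

```text
clock: 8.8
tcp_pos: [0.5205, 0.1333, 0.1302]
orientation: [-0.0, 0.759, 0.651, -0.001]
wrist_force: [-0.0, 0.0, -4.1]
finger_gap: 0.0431
grip_force: 52.7
now [0.5205 0.1333 0.1302] toolY -0.153 t 8.8 [-0.   0.  -4.1]
[82.5 -9.7 -4.9] -0.001
```

```bash
python3 -m handwheel '[[25,-5,0,0,0.2],[55,-10,0,0,0.2],[75,-10,0,0,0.2],[82,-10,0,0,0.2],[82,-10,20,0,0.2],[82,-10,45,0,0.2],[82,-10,63,0,0.2],[82,-10,63,0,0.2]]' >/dev/null; python3 -m handwheel '[[0,0,0,0,0.2],[0,0,0,0,0.2]]'; python3 -c "
from h import *
plan((loc(0,0,43),TH))
from workcell import imaging
c=imaging.read_camera('scene'); d=imaging.read_camera('wrist');cv2.imwrite('pics/hov.png',np.hstack([cv2.resize(c['color'][210:370,280:460],None,fx=2.2,fy=2.2),cv2.resize(d['color'],(404,352))]))"
```

```text
clock: 9.8
tcp_pos: [0.5245, 0.2161, 0.0694]
orientation: [0.001, 0.759, 0.651, 0.001]
wrist_force: [-0.1, -0.1, -3.6]
finger_gap: 0.0432
grip_force: 52.4
now [0.5245 0.2161 0.0694] toolY -0.153 t 9.8 [-0.1 -0.1 -3.6]
[ 0.1 -1.1 26.4] -0.001
```

View pics/hov.png

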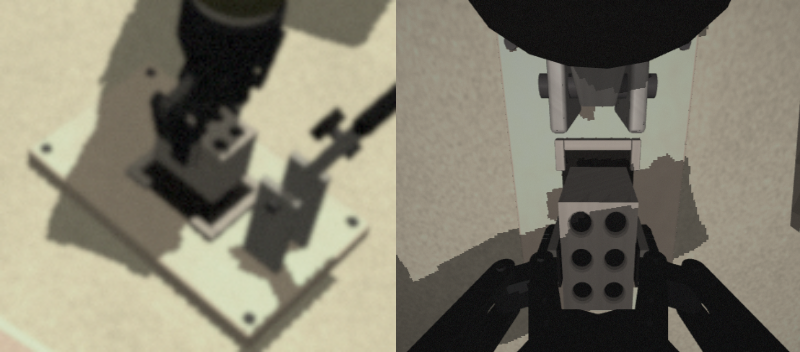

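The block is centred laterally over the nest: in the right-hand wrist view both the rim and the block sit at column 598. I'll check the fit along the nest's length from the clouds.

```bash
python3 -c "
from h import *
from workcell import imaging
for n in('wrist','scene'):
    c=imaging.read_camera(n); P=cloud(c); L=np.stack([(P[...,:2]-SEAT)@XA,(P[...,:2]-SEAT)@YA],-1)*1000; Z=P[...,2]
    b=(abs(L[...,0])<27)&(abs(L[...,1])<50)&(c['z_map']>0)
    for lo,hi in((.097,.108),(.065,.095),(.025,.031)):
        q=L[(abs(L[...,0])<45)&(abs(L[...,1])<55)&(c['z_map']>0)&(Z>lo)&(Z<hi)]
        print(n,lo,len(q),np.percentile(q,[2,50,98],axis=0).round(1) if len(q) else 0)
    h=np.histogram(Z[b],bins=np.arange(.015,.13,.004)); print(h[0])
"
```

```text
wrist 0.097 14668 [[-23.5 -29.6]
 [ -0.2   7.8]
 [ 23.7  34.2]]
wrist 0.065 2895 [[-33.6   7.4]
 [ -0.2  34. ]
 [ 33.6  34.5]]
wrist 0.025 2283 [[-36.1  26.1]
 [ -0.2  43.4]
 [ 35.9  48.7]]
[   6 1812  158 1097    0    0    0    9  155  184  188  199  231  231
  256  270  306  355  389  441  599 7341 6559  727  167  148  192  275]
scene 0.097 450 [[-22.8  -6.2]
 [  0.3  19.1]
 [ 29.6  35.6]]
scene 0.065 361 [[-19.  -26.7]
 [ 21.8  26.8]
 [ 35.9  36.2]]
scene 0.025 291 [[-33.7 -44.6]
 [ 19.8  38.4]
 [ 38.2  50.2]]
[ 91 420  63  95   2   0   0   9  52  59  64  52  52  51  40  38  35  36
  43  29  63 275 111  18  14  15  16   6]
```

The block centre is within about 1 mm of the nest centre, so I'll lower it, release and retreat.

```bash
python3 -m handwheel '[[0,-1,8,0,0.2],[0,-1,16,0,0.2],[0,-1,21,0,0.2],[0,-1,24,0,0.2],[0,-1,25,0,0.2],[0,-1,25,0,0.2],[0,-1,25,0,0.2]]'; python3 -m handwheel '[[0,0,0,0,0.6],[0,0,0,0,0.7],[0,0,0,0,0.7],[0,0,0,0,0.7],[0,0,-30,0,0.7],[0,0,-60,0,0.7],[0,0,-100,0,0.7],[0,0,-100,0,0.7]]';  python3 -m handwheel '[[-30,0,-40,0,0.3],[-70,0,-70,0,0],[-100,0,-100,0,0],[-100,0,-110,0,0],[-100,0,-110,0,0],[-100,0,-110,0,0]]'; python3 -c "
from h import *
plan((loc(-38,0,320),TH),(loc(-38,185,320),TH),(loc(-38,185,255),TH))
from workcell import imaging
c=imaging.read_camera('scene'); P=cloud(c); L=np.stack([(P[...,:2]-SEAT)@XA,(P[...,:2]-SEAT)@YA],-1)*1000; Z=P[...,2]
q=(abs(L[...,0])<45)&(abs(L[...,1])<55)&(Z>.07)&(Z<.082); print(np.percentile(L[q],[2,50,98],axis=0).round(1),np.median(Z[q]),rect(L[q]/1000))
cv2.imwrite('pics/placed.png',cv2.resize(c['color'][150:370,280:470],None,fx=2.5,fy=2.5))"
```

```text
clock: 10.7
tcp_pos: [0.5226, 0.2167, 0.0434]
orientation: [0.0, 0.759, 0.651, 0.0]
wrist_force: [-0.0, -0.6, -3.7]
finger_gap: 0.0431
grip_force: 52.7
clock: 11.5
tcp_pos: [0.5259, 0.2177, 0.1492]
orientation: [0.002, 0.759, 0.651, 0.005]
wrist_force: [1.2, 0.4, 0.4]
finger_gap: 0.0601
grip_force: 0.0
clock: 12.1
tcp_pos: [0.507, 0.1183, 0.2523]
orientation: [-0.0, 0.759, 0.652, -0.0]
wrist_force: [0.1, 0.8, -0.3]
finger_gap: -0.0
grip_force: 0.0
now [0.507  0.1183 0.2523] toolY -0.152 t 12.1 [ 0.1  0.8 -0.3]
[ 99.4 -36.6 -67.7] 0.0
[284.4 -36.5 -67.7] 0.0
[284.4 -36.4  -2.7] 0.0
[[-22.6 -29.3]
 [  0.9   3.4]
 [ 21.3  35.2]] 0.07502537656635294 [-1.1  2.5 46.9 66.9  0.6]
```

View pics/placed.png

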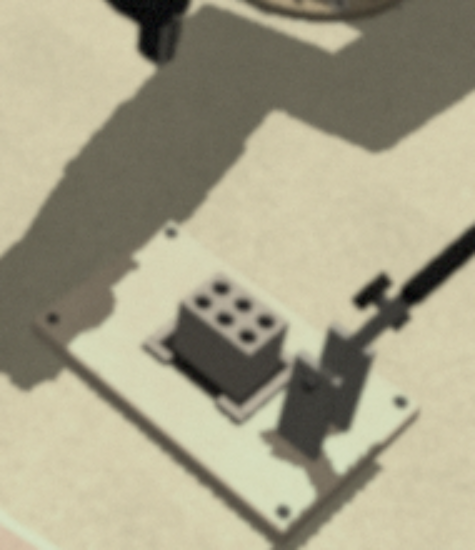

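The block stands flat in the nest, with its top at z ≈ 0.075 and its centre at about (-1, 2.5) mm. Now I'll go over the bar to its far side.

```bash
python3 -m handwheel '[[20,-18,-35,0,0],[50,-36,-65,0,0],[95,-37,-68,0,0],[140,-37,-68,0,0],[185,-37,-68,0,0],[230,-37,-68,0,0],[270,-37,-68,0,0],[292,-37,-68,0,0]]'>/dev/null;python3 -m handwheel '[[0,0,0,0,0],[0,0,0,0,0],[0,0,0,0,0]]'; python3 -c "
from h import *
plan(*[(loc(-38,y,z),TH) for y,z in((190,320),(190,250),(160,250))])"
```

```text
clock: 13.25
tcp_pos: [0.5143, 0.4117, 0.3203]
orientation: [-0.0, 0.759, 0.651, -0.001]
wrist_force: [-0.5, 0.3, -0.5]
finger_gap: 0.0002
grip_force: 0.0
now [0.5143 0.4117 0.3203] toolY -0.152 t 13.25 [-0.5  0.3 -0.5]
[-1.7  0.7  0.3] 0.0
[-1.6  0.7 70.3] 0.0
[-31.6   0.7  70.4] 0.0
```

```bash
python3 -m handwheel '[[0,1,35,0,0],[0,1,70,0,0],[-12,1,70,0,0],[-31,1,70,0,0],[-50,1,66,0,0],[-66,1,64,0,0],[-85,1,62,0,0],[-102,1,62,0,0]]' ;python3 -m handwheel '[[-18,0,2,0,0],[-35,0,5,0,0],[-50,0,9,0,0],[-63,0,14,0,0],[-76,0,20,0,0],[-88,0,26,0,0],[-88,0,26,0,0]]';  python3 -m handwheel '[[15,0,-10,0,0],[15,0,-50,0,0],[15,0,-80,0,0],[15,0,-80,0,0]]'; python3 -c "
from h import *
plan(*[(loc(-38,y,z),TH) for y,z in((-10,300),(-14,256))])
from workcell import imaging
c=imaging.read_camera('scene'); P=cloud(c)
L=np.stack([(P[...,:2]-SEAT)@XA,(P[...,:2]-SEAT)@YA],-1)*1000
d=(L[...,0]<62)&(L[...,0]>20)&(L[...,1]>-110)&(L[...,1]<200)&(P[...,2]>.11)&(P[...,2]<.29)&(c['color'].max(-1)<60);print(d.sum(),np.percentile(L[d],[5,50,95],axis=0),np.percentile(P[d][:,2],[5,50,95]))
cv2.imwrite('pics/back.png',c['color'][50:370,230:500])
"
```

```text
clock: 14.05
tcp_pos: [0.5002, 0.3097, 0.2602]
orientation: [0.0, 0.759, 0.651, 0.001]
wrist_force: [-0.9, 1.3, 0.7]
finger_gap: 0.0001
grip_force: 0.8
clock: 14.75
tcp_pos: [0.4862, 0.2221, 0.2327]
orientation: [0.0, 0.76, 0.65, -0.001]
wrist_force: [-0.3, -0.2, 0.2]
finger_gap: -0.0
grip_force: 0.0
clock: 15.15
tcp_pos: [0.4911, 0.2396, 0.3182]
orientation: [0.002, 0.759, 0.651, 0.004]
wrist_force: [1.1, -0.2, 0.5]
finger_gap: 0.0005
grip_force: 0.0
now [0.4911 0.2396 0.3182] toolY -0.152 t 15.15 [ 1.1 -0.2  0.5]
[-28.1  -2.6  18.1] 0.0
[-32.3  -3.   62.1] 0.0
195 [[ 23.24945284 -20.32077576]
 [ 43.82291932 -14.12585968]
 [ 60.68617521 -10.17050904]] [0.2431558  0.24956936 0.25232384]
```

View pics/back.png

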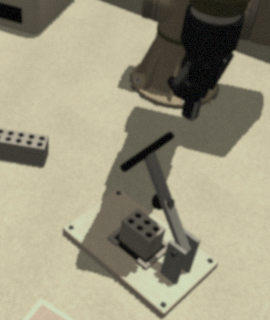

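The bar is at y ≈ -17 and z ≈ 0.246, about 0.97 rad, and the block is undisturbed. Next I'll press the bar down from above along its arc.

```bash
python3 -m handwheel '[[-35,-3,35,0,0],[-35,-3,62,0,0],[-46,-3,74,0,0],[-58,-3,85,0,0],[-70,-3,99,0,0],[-82,-3,113,0,0],[-91,-3,129,0,0],[-99,-3,145,0,0]]' ; python3 -m handwheel '[[0,0,0,0,0],[0,0,0,0,0]]'; python3 -c "
from h import *
plan(*[(loc(-38,y,z),TH) for y,z in((-87,158),(-91,139),(-94,122),(-95,103))])
from workcell import imaging
c=imaging.read_camera('scene'); P=cloud(c)
L=np.stack([(P[...,:2]-SEAT)@XA,(P[...,:2]-SEAT)@YA],-1)*1000
d=(L[...,0]<62)&(L[...,0]>20)&(L[...,1]>-110)&(L[...,1]<200)&(P[...,2]>.085)&(P[...,2]<.29)&(c['color'].max(-1)<60);print(d.sum(),np.percentile(L[d],[5,50,95],axis=0),np.percentile(P[d][:,2],[5,50,95]))
"
```

```text
clock: 16.0
tcp_pos: [0.4707, 0.1407, 0.1669]
orientation: [-0.0, 0.759, 0.651, -0.001]
wrist_force: [0.2, 0.0, 0.9]
finger_gap: 0.0
grip_force: 0.3
clock: 16.2
tcp_pos: [0.4707, 0.1415, 0.1677]
orientation: [-0.0, 0.759, 0.651, -0.001]
wrist_force: [0.7, -0.3, 0.1]
finger_gap: -0.0003
grip_force: 0.0
now [0.4707 0.1415 0.1677] toolY -0.152 t 16.2 [ 0.7 -0.3  0.1]
[-5.   2.9  9.7] -0.0
[-9.   3.  28.7] -0.0
[-12.    3.   45.7] -0.0
[-13.    3.   64.7] -0.0
220 [[ 21.04123461 -85.38084318]
 [ 33.29862875 -77.88881485]
 [ 60.20975494  97.11531625]] [0.09172622 0.16092962 0.17115349]
```

Tracking is good, so I'll continue to fully down.

```bash
python3 -m handwheel '[[-5,2,10,0,0],[-9,2,28,0,0],[-11,2,38,0,0],[-12,2,48,0,0],[-13,2,56,0,0],[-13,2,62,0,0],[-13,2,65,0,0],[-13,2,67,0,0]]' ; python3 -m handwheel '[[0,0,1,0,0],[0,0,3,0,0],[0,0,3,0,0]]'
```

```text
clock: 17.05
tcp_pos: [0.4717, 0.1282, 0.1049]
orientation: [0.001, 0.759, 0.651, 0.001]
wrist_force: [-14.3, -3.1, 43.7]
finger_gap: -0.0001
grip_force: 21.6
clock: 17.35
tcp_pos: [0.4717, 0.1282, 0.1046]
orientation: [0.002, 0.759, 0.652, 0.001]
wrist_force: [-17.6, -4.7, 50.5]
finger_gap: -0.0002
grip_force: 25.4
```

```bash
python3 -m handwheel '[[0,0,-10,0,0],[0,0,-40,0,0],[-30,0,-80,0,0],[-70,0,-110,0,0],[-110,0,-110,0,0],[-150,0,-110,0,0],[-150,0,-110,0,0],[-150,0,-110,0,0]]'; python3 -c "
from h import *
from workcell import imaging
for n in('scene','top'):
    c=imaging.read_camera(n); P=cloud(c)
    L=np.stack([(P[...,:2]-SEAT)@XA,(P[...,:2]-SEAT)@YA],-1)*1000; Z=P[...,2]
    d=(abs(L[...,0])<62)&(abs(L[...,0])>25)&(L[...,1]>-115)&(L[...,1]<-70)&(Z>.07)&(Z<.2);print(d.sum(),np.median(L[d],axis=0),np.percentile(Z[d],[5,50,95]))
    q=(abs(L[...,0])<30)&(abs(L[...,1])<50)&(Z>.068)&(Z<.083); print(np.percentile(L[q],[2,50,98],axis=0).round(1),np.median(Z[q]),rect(L[q]/1000))
    if n=='scene': cv2.imwrite('pics/end.png',cv2.resize(c['color'][180:370,260:470],None,fx=2.5,fy=2.5))
"
```

```text
clock: 18.15
tcp_pos: [0.4487, -0.0205, 0.2084]
orientation: [0.0, 0.76, 0.65, 0.0]
wrist_force: [0.6, -0.4, -0.0]
finger_gap: 0.0001
grip_force: 0.0
256 [ 30.43689234 -89.891851  ] [0.09593094 0.10391471 0.10712789]
[[ -1.8 -29.2]
 [ 13.2   8.3]
 [ 22.1  35.5]] 0.07480092831241347 [ 9.4  2.6 27.6 68.1  1.3]
43 [ 44.29488538 -92.69460778] [0.09961937 0.10472135 0.10765676]
[[-24.  -33.1]
 [-13.5  -1.8]
 [ 19.5  31. ]] 0.07496455275869063 [-2.2 -0.6 66.8 44.2 89.5]
```

View pics/end.png

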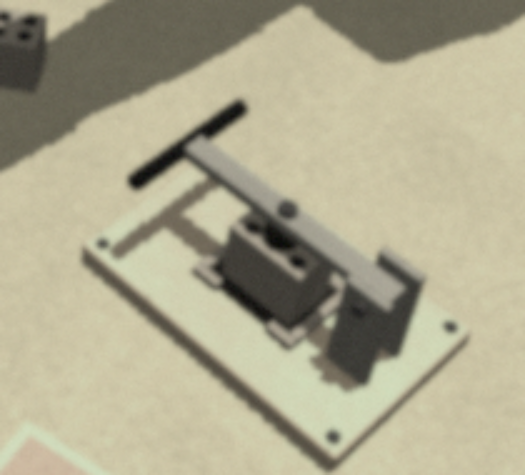

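The hold-down arm is level with its foot on the block: the bar (190,145) has its top at about 0.105 m, which is 0 rad. The block is seated and the robot is clear.

```bash
python3 -c "
from workcell import workorder
print(workorder.hand_in())"
```

```text
the job is handed in; nothing more can be done
None
```

The small block stands flat in the nest, about 2 mm off centre, with the hold-down arm fully down on it and the robot clear; the job was handed in at about 18 s of robot time and no verdict came back.

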